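Float the soldier puppet over its stage mark

TASK

Get the puppet show ready: take the control rod by its red grip from its rack, push its steel pin right through the brass eyelet on the green-coated soldier's cap and lift him off the table with it. Carry him over the white fence, touching neither fence nor stage, and stop with him hanging still and upright about 1 cm above the yellow mark, centred on it, square to it and facing the mark's red edge. Finish like that, still holding the rod and not letting go or setting him down; never finger the soldier himself, and leave the lady puppet, tree, bottle and books where they are.

Things in the scene. Friction and masses are not known exactly. Their poses are not given: they have to be found in the camera images.
- rack: fixed wooden rack on the table: base 90 x 110 x 12 mm and two upright blocks (50 mm along x, 18 mm along y, centred at y = +-18 mm, so an 18 mm gap along x between them) with tops 90 mm above the table, on which the rod's flange rests. Origin: centre of underside; axes as the rod's when the rod is in place
- rod: loose control rod, 90 g, hanging in the rack; lift straight up. Origin: where the 5 mm steel stem meets the pin, 30 mm above the table at the start; z up the stem, x along the pin. Pin: 5 mm thick, 36 mm along +x, then its end turns up. Dark flange 40 (x) x 50 (y) mm at z 60 to 68 mm; on it the red grip block, 36 (x) x 22 (y) mm, z 68 to 115 mm, to be pinched across its 22 mm
- rod_tip (a point): tip of the pin, centre of the rod's end, 43 mm along rod x and 4 mm up from its origin
- rod_seat (a point): middle of the straight pin's working length, 22 mm along rod x from its origin: where the eyelet should sit when hung
- soldier: loose wooden puppet, green coat, navy cap, 80 to 170 g, on a foot board 50 (x) x 60 (y) x 8 mm. Origin: centre of the board's underside; z up, x the way he faces (nose, cap peak). 136.5 mm tall, body 60 mm wide at most. The brass eyelet tube on his cap lies along x. Hung, he swings a little about the pin, settles in 1 to 2 s, and stays roughly square to the pin
- soldier_eyelet (a point): centre of the brass eyelet: tube along his x axis, 18 mm long, inner diameter 16 mm, outer 21 mm, 126 mm above his underside; axes as the soldier's. Open at both ends; the top of the cap is 10 mm below its centre
- stage: fixed toy stage: board 260 mm (x) by 240 mm (y), 15 mm thick, with a white fence along all four edges whose top is 60 mm above the table (fence 8 mm thick). Origin: centre of underside, at table height
- mark: fixed yellow plate on the stage, 60 mm (x) by 70 mm (y), 3 mm thick, with a red stripe along its +x edge. Origin: centre of its underside, on the stage board 15 mm above the table, so its top is 3 mm above the origin. x points to the red edge: the way the soldier must face
- lady: bystander: loose lady puppet in a black dress with fair hair, same foot board, eyelet and height as the soldier. Origin: centre of underside, x the way she faces
- tree: bystander: loose green wooden toy tree on the stage, 38 mm across, 72 mm tall. Origin: centre of underside
- bottle: bystander: loose water bottle with blue cap, 64 mm across, 200 mm tall. Origin: centre of underside
- books: bystander: two closed books as one stack, 110 x 170 x 40 mm. Origin: centre of underside
- soldier_nose (a point): tip of the soldier's nose, 21 mm ahead of (along his +x) and 91 mm above his origin

How it is judged:
By the outcome, as a careful person would: the job done as asked, in the order asked, and still so for the second after the job is handed in, while the arm keeps its last pose, push and grip.
It also fails if it takes over 72 s, if anything falls off the work surface, if the arm or the gripper's body presses on something with over 40 N, if the wrist force passes 120 N, or if a joint passes its speed limit or range.

ROBOT

A 6-joint arm with a two-finger parallel gripper is mounted at the origin on the work surface. World frame = base frame: x ahead of the robot, y to its left, z up, the work surface at z = 0. Lengths are in mm, angles in rad, forces in N, time in s.
With the tool pointing down it reaches from about 350 to 975 mm from the base axis. Payload 7.1 kg.
Tool frame: the origin (TCP) lies on the front face of the gripper's body, between the roots of the fingers; the fingertips stand 80 mm ahead of it and the grasp point (between the pads) lies 61 mm ahead of it (env.tips_ahead is the distance from the TCP to the fingertips, in mm); z points along the fingers, y is the direction in which the jaws open and shut (so a half turn about z gives the same grasp; the last joint's range is limited). The gripper opens to 88 mm and grips with 3 to 60 N. Pads are 20 mm wide; open, the fingers measure 115 mm over their backs; the gripper's body (75 mm by 178 mm) begins 61 mm behind the grasp point.
Start: joints at [1.271, 0.423, 1.63, -0, 1.089, -0.019], TCP at [173.171, 600.514, 302.675] pointing down, gripper open.
Joint ranges: [-3, 3], [-0.9, 2.11], [0.09, 2.58], [-1.31, 4.45], [0.11, 2.69], [-2.54, 2.54]. Speed limits (rad/s): [2.39, 2.39, 3.01, 3.14, 3.14, 3.14].

INTERFACE

Orientations are given as a unit quaternion [x, y, z, w].
In Python, from station import env, set_gripper, viewer, workorder gives the robot as it stands. Calls block until the motion is done:
- env.reach(position, orientation): joint-space move of the TCP to a pose.
- env.move_l(position, rot=None, rate=150, f_stop=None): straight line of the TCP; rot=None keeps the orientation; rate is the mean speed in mm/s. With f_stop (N) it stops when the force on the tool has changed by that much, and returns True; else False.
- env.move_joints(angles): joint-space move.
- set_gripper(opening): finger opening in mm; the grip force is fixed at half the most; returns when the fingers have stopped.
- env.hold(seconds).
- env.ik(position, orientation): joint angles nearest the present ones, or None.
- env.read_state(): the state.
- viewer.camera(name): name is "scene" or "top" or "wrist"; returns the picture (400x640x3 uint8, blue, green, red); there is no depth.
- viewer.camera_params(name): a dict with "fx", "fy", "cx", "cy" (pixels), "pose" (4x4, takes a point from camera to world coordinates); the wrist camera has in their place "tool_from_camera" (4x4, takes a point from camera to tool coordinates, whose origin is the TCP and whose axes are the flange's). Camera axes: x right, y up, looking along -z (the intrinsics and any distortion apply to the point x, -y, -z); pixel columns grow to the right and rows downward; lengths in mm; the calibration is good to about 2 mm. A picture is of the moment at which its call begins: read the wrist's pose just before it. camera_params takes no time and is no camera call.
A pose or a line that the arm cannot do raises env.IKError and nothing moves.
- workorder.sign_off(): hands the job in, once; it reports no verdict.
The state is a dict: "time_s": time; "qpos": joint angles; "dq": joint speeds; "tau": joint torques, N m; "tool_pos": TCP position; "orientation": TCP orientation; "force": force on the tool from outside, world axes, zero at the start; "wrist_torque": the same for the moment, N m; "width": finger opening in mm.
Only numpy, scipy, OpenCV 4.12 (cv2) and the standard library are available. Lean on these libraries where they do the work, as an engineer would, in place of code of your own. Each camera call takes 0.05 s, during which the arm holds its last target. There are 200 camera calls.

## Working session

There is one attempt and no reset: what is moved stays moved. The work goes in short steps, each a Python script; the robot and the scene stay as the last script left them, time stands still between calls to the robot, and variables do not carry over. Pictures are saved under pics/ and viewed, about 8 in all and at most 12, crops included, and the job is handed in when it is done.

```bash
ls; mkdir -p pics
python3 - <<'E'
from station import env,viewer
import cv2,numpy as np
np.set_printoptions(precision=4,suppress=True)
for n in ("scene","top"):
    cv2.imwrite(f"pics/{n}0.png",viewer.camera(n)); print(n,viewer.camera_params(n))
print(viewer.camera_params("wrist")); print(env.read_state())
E
```

```text
pics
scene {'fx': 456.9550805801486, 'fy': 456.9550805801486, 'cx': 317.48141940167045, 'cy': 192.2938175836345, 'pose': array([[  -0.151 ,   -0.7471,    0.6473, 1315.3525],
       [   0.9885,   -0.1178,    0.0947,   63.5254],
       [   0.0055,    0.6542,    0.7563,  913.0358],
       [   0.    ,    0.    ,    0.    ,    1.    ]])}
top {'fx': 486.6662191884369, 'fy': 486.6662191884369, 'cx': 317.20997920429545, 'cy': 204.44331944374673, 'pose': array([[  -0.0346,    0.976 ,   -0.2152,  357.0961],
       [  -0.9994,   -0.033 ,    0.0113,  -13.0033],
       [   0.0039,    0.2154,    0.9765, 1374.7242],
       [   0.    ,    0.    ,    0.    ,    1.    ]])}
{'fx': 325.9422869211028, 'fy': 325.9422869211028, 'cx': 316.8556807893519, 'cy': 197.55008427429115, 'tool_from_camera': array([[ -0.0004,   0.9548,   0.2974,  81.642 ],
       [  1.    ,   0.0005,  -0.0004,  -0.059 ],
       [ -0.0006,   0.2974,  -0.9548, -82.4067],
       [  0.    ,   0.    ,   0.    ,   1.    ]])}
{'time_s': 0.1, 'qpos': array([ 1.271 ,  0.4238,  1.6306,  0.    ,  1.0886, -0.019 ]), 'dq': array([-0.0009, -0.0013, -0.0018,  0.0004, -0.0004,  0.0013]), 'tau': array([  0.0001, -54.5611, -27.4324,   0.0646,   0.0189,   0.    ]), 'tool_pos': array([173.0443, 600.1713, 301.9865]), 'orientation': array([ 0.1399,  0.9902, -0.0007, -0.0001]), 'force': array([-0.1871, -0.0233,  0.0638]), 'wrist_torque': array([-0.0403,  0.0198, -0.0658]), 'width': 87.41072808443506}
```

View pics/scene0.png

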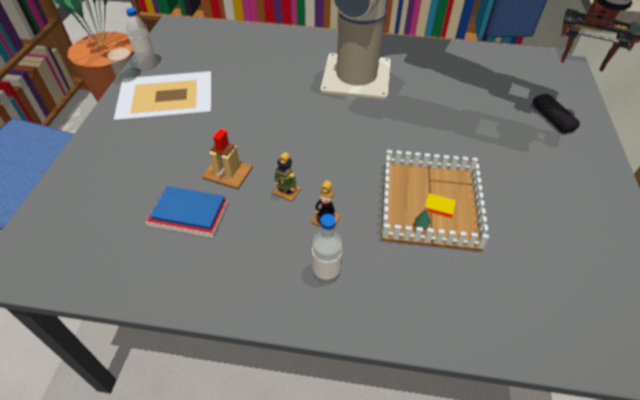

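View pics/top0.png

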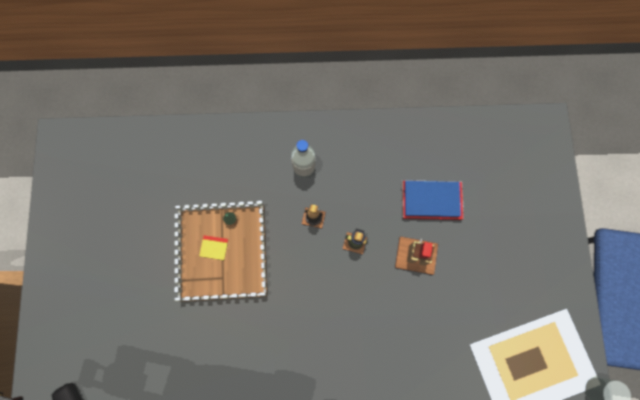

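```bash
cat > h.py <<'E'
from station import env,set_gripper,viewer,workorder
import numpy as np,cv2
from scipy.spatial.transform import Rotation as R
np.set_printoptions(precision=2,suppress=True)
def quat(yaw): # tool down; tool x at world angle yaw
    c,s=np.cos(yaw),np.sin(yaw)
    return R.from_matrix(np.array([[c,s,0],[s,-c,0],[0,0,-1]])).as_quat()
def T(p,q):
    M=np.eye(4);M[:3,:3]=R.from_quat(q).as_matrix();M[:3,3]=p;return M
def campose(name):
    P=viewer.camera_params(name)
    if name=="wrist":
        s=env.read_state();return P,T(s["tool_pos"],s["orientation"])@P["tool_from_camera"]
    return P,P["pose"]
def unproj(P,M,uv,z):
    d=M[:3,:3]@np.array([(uv[0]-P["cx"])/P["fx"],-(uv[1]-P["cy"])/P["fy"],-1])
    return M[:3,3]+d*(z-M[2,3])/d[2]
def proj(P,M,X):
    c=np.linalg.inv(M)@np.append(X,1)
    return np.array([P["cx"]+P["fx"]*c[0]/-c[2],P["cy"]-P["fy"]*c[1]/-c[2]])
def shot(name,f):
    P,M=campose(name);I=viewer.camera(name);cv2.imwrite(f"pics/{f}.png",I);np.savez(f"pics/{f}.npz",M=M,**{k:P[k] for k in("fx","fy","cx","cy")});return I
def load(f):
    d=np.load(f"pics/{f}.npz");return d,d["M"]
E
python3 - <<'E'
from h import *
P,M=campose("top")
for n,uv,z in [("rack",(417,256),12),("rackc",(399,238),12),("rackc",(438,243),12),("rackc",(434,273),12),("rackc",(397,267),12),("grip",(427,250),145),("sold",(355,246),5),("soldcap",(359,236),126),("lady",(314,221),5),("mark",(213,249),18),("red",(215,239),18),("tree",(229,217),40),("bottle",(303,165),60)]:
    print(n,unproj(P,M,uv,z))
for y in np.arange(-3,3.2,.4): 
    print(round(y,1), [env.ik(p,quat(y)) is not None for p in ((400,-280,300),(400,-110,300),(370,270,300))])
E
```

```text
rack [ 499.95 -303.28   12.  ]
rackc [ 552.5  -256.41   12.  ]
rackc [ 534.55 -365.43   12.  ]
rackc [ 451.08 -346.88   12.  ]
rackc [ 471.22 -245.05   12.  ]
grip [ 500.35 -301.53  145.  ]
sold [ 534.95 -131.52    5.  ]
soldcap [ 544.9  -132.75  126.  ]
lady [610.75 -17.96   5.  ]
mark [538.39 266.96  18.  ]
red [566.42 261.67  18.  ]
tree [623.65 218.86  40.  ]
bottle [761.84   7.88  60.  ]
-3.0 [True, True, True]
-2.6 [False, True, True]
-2.2 [False, False, True]
-1.8 [False, False, True]
-1.4 [True, False, False]
-1.0 [True, True, False]
-0.6 [True, True, False]
-0.2 [True, True, True]
0.2 [True, True, True]
0.6 [True, True, True]
1.0 [True, True, True]
1.4 [True, True, True]
1.8 [True, True, True]
2.2 [True, True, True]
2.6 [True, True, True]
3.0 [True, True, True]
```

Run:
```python
from h import *
env.reach([575,262,330],quat(0)); shot("wrist","stage1")
env.reach([560,-215,340],quat(0)); shot("wrist","rs1")
print(env.read_state()["time_s"])
```

```text
3.8417
```

View pics/stage1.png

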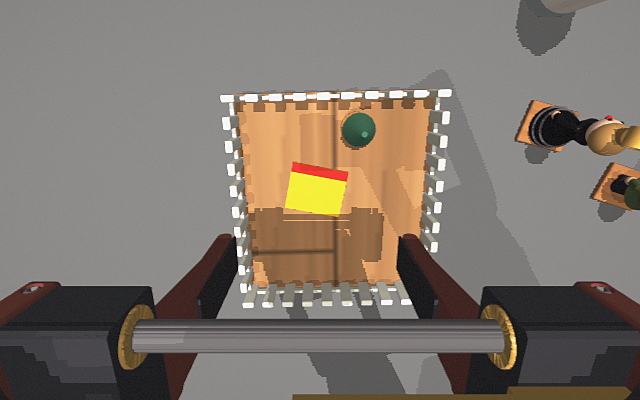

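View pics/rs1.png

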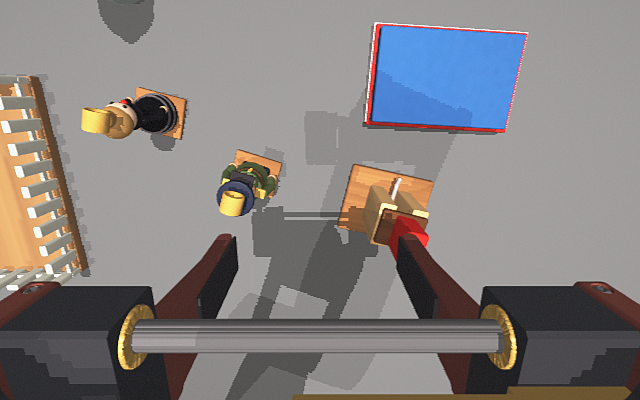

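Run:
```python
from h import *
I=cv2.imread("pics/rs1.png"); c=cv2.resize(I[130:260,190:450],None,fx=3,fy=3,interpolation=cv2.INTER_CUBIC); cv2.imwrite("pics/rs1c.png",c)
I=cv2.imread("pics/stage1.png");P,M=load("stage1")
h=cv2.cvtColor(I,cv2.COLOR_BGR2HSV)
y=((h[...,0]>22)&(h[...,0]<35)&(h[...,1]>180)&(h[...,2]>150)); r=((h[...,0]<5)|(h[...,0]>175))&(h[...,1]>180)&(h[...,2]>120)
roi=np.zeros_like(y);roi[150:230,270:360]=1
m=((y|r)&roi).astype(np.uint8)
b=cv2.boxPoints(cv2.minAreaRect(cv2.findNonZero(m)))
W=np.array([unproj(P,M,p,18) for p in b]);print(b,W,W.mean(0))
e=np.roll(W,-1,0)-W;print(np.linalg.norm(e,axis=1),np.degrees(np.arctan2(e[:,1],e[:,0])))
for n,uv in [("fTL",(227,98)),("fTR",(445,93)),("fBL",(248,303)),("fR",(433,247))]: print(n,unproj(P,M,uv,60))
P,M=load("rs1")
W=[unproj(P,M,p,12) for p in [(351,165),(435,179),(340,225)]];print("rack",W)
W=[unproj(P,M,p,8) for p in [(240,150),(285,165)]];print("sold",W)
print("eye",unproj(P,M,(232,203),126),"pin",unproj(P,M,(398,180),34))
```

```text
[[284.38 206.95]
 [292.85 161.78]
 [347.8  172.09]
 [339.33 217.25]] [[521.66 304.13  18.  ]
 [580.15 292.09  18.  ]
 [567.33 224.4   18.  ]
 [507.69 233.59  18.  ]] [544.21 263.55  18.  ]
[59.72 68.89 60.34 71.91] [ -11.64 -100.73  171.24   78.8 ]
fTL [655.05 355.63  60.  ]
fTR [660.2  130.87  60.  ]
fBL [408.23 349.16  60.  ]
fR [486.02 124.6   60.  ]
rack [array([ 558.67, -257.6 ,   12.  ]), array([ 540.35, -366.99,   12.  ]), array([ 476.15, -245.34,   12.  ])]
sold [array([ 577.14, -116.02,    8.  ]), array([ 557.78, -172.8 ,    8.  ])]
eye [ 544.95 -132.79  126.  ] pin [ 544.53 -313.54   34.  ]
```

View pics/rs1c.png

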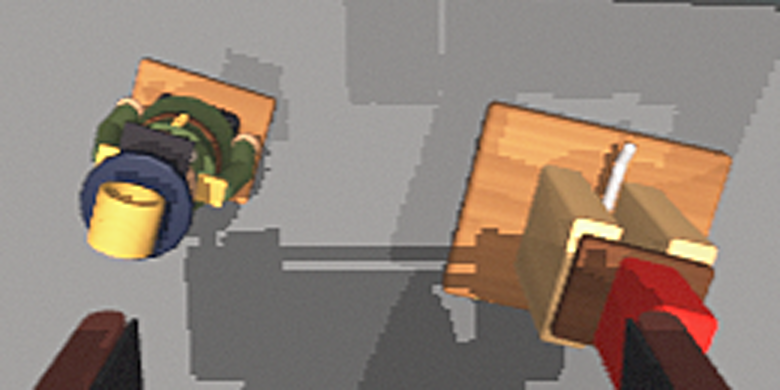

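```bash
cat >> h.py <<'E'
RY=np.radians(-9.2); RO=np.array([508.,-306.,30.])
def rodpts(o,yaw):
    c,s=np.cos(yaw),np.sin(yaw);A=np.array([[c,-s,0],[s,c,0],[0,0,1]])
    L=[(sx*18,sy*11,115) for sx,sy in((1,1),(1,-1),(-1,-1),(-1,1))]+[(sx*20,sy*25,68) for sx,sy in((1,1),(1,-1),(-1,-1),(-1,1))]+[(43,0,4),(36,0,0)]
    return [o+A@np.array(l) for l in L]
def overlay(f,pts,box=None,k=1):
    I=cv2.imread(f"pics/{f}.png");P,M=load(f)
    I=cv2.resize(I,None,fx=k,fy=k,interpolation=cv2.INTER_CUBIC)
    for X in pts: cv2.drawMarker(I,tuple(int(round(v)) for v in k*proj(P,M,X)),(255,0,255),cv2.MARKER_CROSS,9,1)
    if box: x0,x1,y0,y1=[k*v for v in box]; I=I[y0:y1,x0:x1]
    cv2.imwrite(f"pics/{f}_o.png",I)
E
python3 - <<'E'
from h import *
env.reach([RO[0],RO[1],330],quat(RY)); shot("wrist","rod1")
overlay("rod1",rodpts(RO,RY),(180,450,60,320),3)
s=env.read_state();print(s["qpos"],s["time_s"],[env.ik(p,quat(np.radians(a))) for p,a in(((RO[0],RO[1],183),-9.2),((524,-129,280),-18.9),((522,267,300),-10.6))])
E
```

```text
[-0.56  0.35  1.68  0.    1.12  1.17] 4.3917 [array([-0.56,  0.53,  1.78, -0.  ,  0.83,  1.17]), array([-0.26,  0.33,  1.84, -0.  ,  0.98,  1.64]), array([ 0.45,  0.37,  1.72, -0.  ,  1.05,  2.21])]
```

View pics/rod1_o.png

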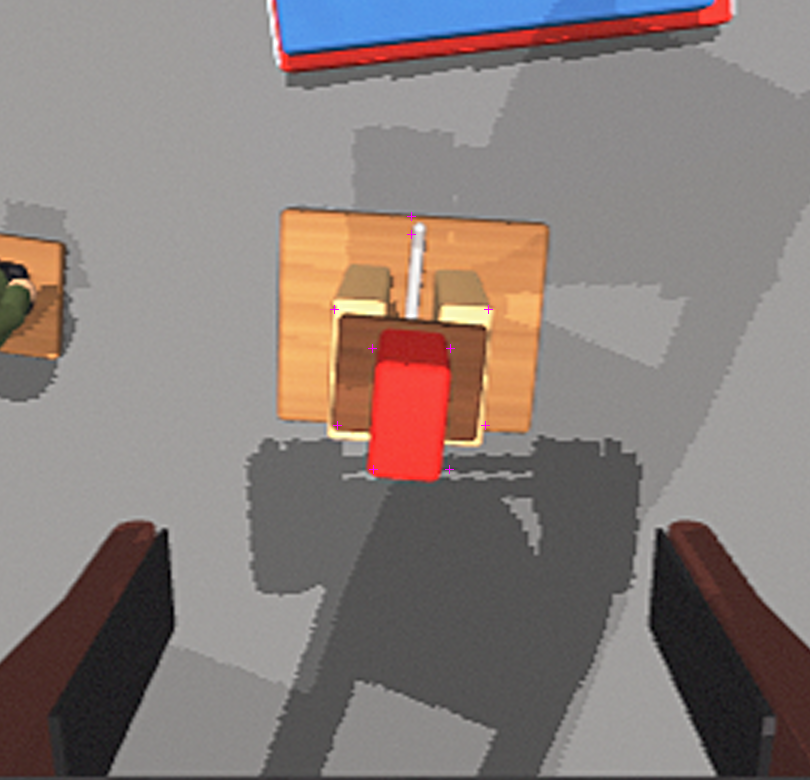

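```bash
sed -i 's/^RY=.*/RY=np.radians(-12.3); RO=np.array([504.7,-305.5,30.])/' h.py
python3 - <<'E'
from h import *
env.reach([RO[0],RO[1],300],quat(RY)); env.move_l([RO[0],RO[1],183],rate=100)
print(set_gripper(10)); s=env.read_state();print(s["width"],s["force"],s["tool_pos"])
env.move_l([RO[0],RO[1],190],rate=40);print(env.read_state()["force"])
env.move_l([RO[0],RO[1],330],rate=100);env.hold(.3)
s=env.read_state();print(s["width"],s["force"],s["tool_pos"],s["time_s"])
# approach behind soldier, high: rod origin 100 behind eyelet
y=np.radians(-18.9);d=np.array([np.cos(y),np.sin(y),0])
p=np.array([544.5,-134.5,153+150])-90*d
env.reach(p,quat(y));env.hold(.3);shot("wrist","al1")
s=env.read_state();o=s["tool_pos"]-[0,0,153]
overlay("al1",rodpts(o,y)[-2:]+[o+22*d]+[np.array([544.5,-134.5,126])+k*d for k in(-9,0,9)],(200,440,0,260),3);print(o,s["time_s"])
E
```

```text
False
21.56669099450217 [ 0.98  0.12 -0.34] [ 504.68 -305.47  182.99]
[-0.55 -0.22 -0.89]
22.169970573681912 [ 0.54 -0.01 -0.58] [ 504.66 -305.46  329.74] 9.1583
[ 459.57 -106.01  149.95] 10.35
```

View pics/al1_o.png

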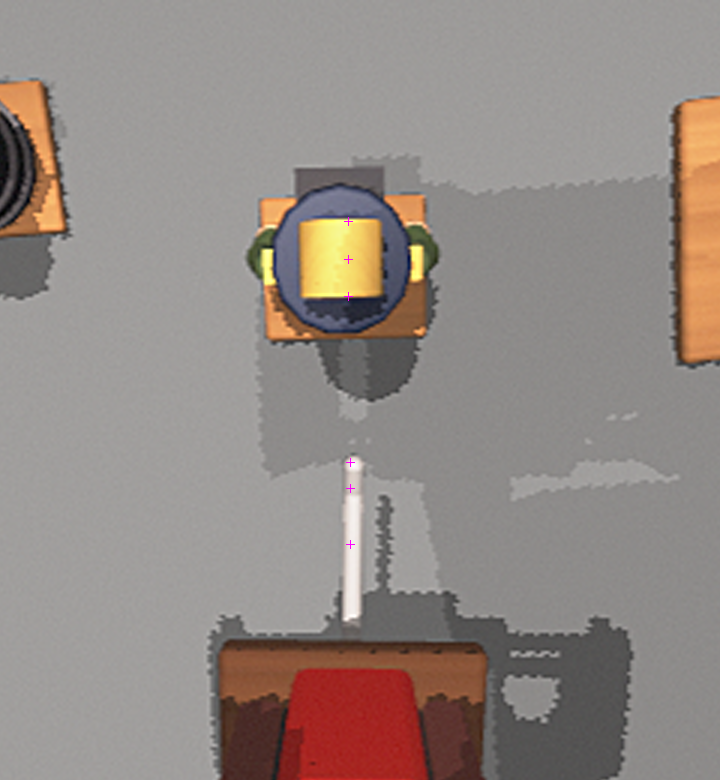

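Run:
```python
from h import *
y=np.radians(-18.9);d=np.array([np.cos(y),np.sin(y),0]);l=np.array([-d[1],d[0],0])
p=env.read_state()["tool_pos"]+2.6*l;p[2]=277
env.move_l(p,rate=60);env.hold(.3);print(env.read_state()["force"])
print(env.move_l(p+68*d,rate=40,f_stop=2.5));env.hold(.3)
s=env.read_state();print(s["tool_pos"],(s["tool_pos"]-p)@d,s["force"],s["time_s"])
shot("wrist","in1");I=cv2.imread("pics/in1.png")[60:260,200:440]
S=shot("scene","in1s")[120:215,200:360]
a=cv2.resize(I,(480,400));b=cv2.resize(S,(320*2,380),interpolation=cv2.INTER_CUBIC)
c=np.zeros((400,800,3),np.uint8);c[:,:480]=a;c[:380,480:]=b[:,150:470];cv2.imwrite("pics/in1c.png",c)
```

```text
[-0.33  0.59 -0.37]
False
[ 524.72 -125.55  277.02] 67.96788729157096 [-0.68  0.45 -0.73] 13.3833
```

View pics/in1c.png

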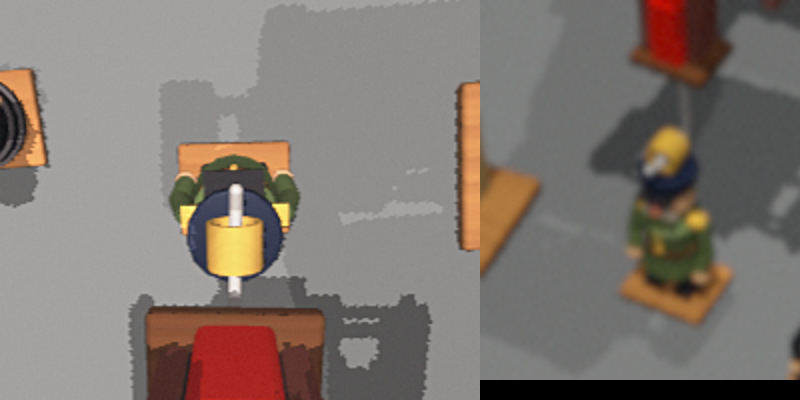

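Run:
```python
from h import *
p=env.read_state()["tool_pos"].copy()
env.move_l(p+[0,0,20],rate=25);env.hold(.5);print(env.read_state()["force"])
p[2]=455;env.move_l(p,rate=60);env.hold(.3);print(env.read_state()["force"])
y=np.radians(-10.6);d=np.array([np.cos(y),np.sin(y),0]);l=np.array([-d[1],d[0],0])
q=np.array([544.2,263.5,455])-22*d
env.move_l(q,rot=quat(y),rate=80);env.hold(1.5)
q[2]=372;env.move_l(q,rate=50);env.hold(1.5)
s=env.read_state();print(s["tool_pos"],s["force"],s["time_s"])
shot("wrist","ms1")
m=np.array([544.2,263.5,18])
pts=[m+a*30*d+b*35*l for a in(1,-1) for b in(1,-1)]+[np.array([544.2,263.5,219-5.5])+k*d for k in(-9,9)]+[np.array([544.2,263.5,95.5])+a*25*d+b*30*l for a in(1,-1) for b in(1,-1)]
overlay("ms1",pts,(200,440,60,260),3)
```

```text
[-0.4  -0.32 -2.04]
[-0.39 -0.48 -1.78]
[522.57 267.53 371.99] [ 0.49  0.27 -2.23] 27.8917
```

View pics/ms1_o.png

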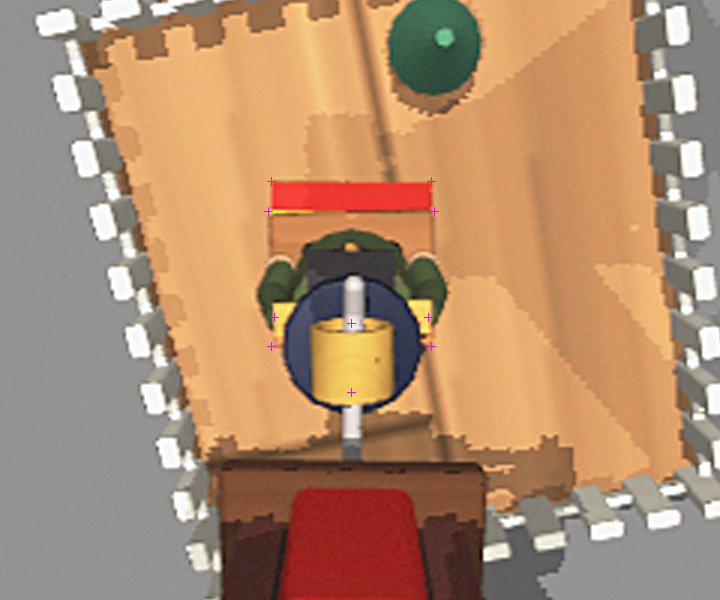

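Run:
```python
from h import *
y=np.radians(-10.6);d=np.array([np.cos(y),np.sin(y),0]);l=np.array([-d[1],d[0],0])
q=env.read_state()["tool_pos"].copy();q[2]=312.5;env.move_l(q,rate=25);env.hold(2.5)
s=env.read_state();print(s["tool_pos"],s["force"],s["width"],s["time_s"])
m=np.array([544.2,263.5,0])
pts=[m+[0,0,36]+a*25*d+b*30*l for a in(1,-1) for b in(1,-1)]+[m+[0,0,18]+30*d+b*35*l for b in(1,-1)]
shot("wrist","f1");shot("scene","f1s")
overlay("f1",pts,(220,420,80,280),2);overlay("f1s",pts+[m+[0,0,119]+21*d],(380,490,140,250),4)
a=cv2.imread("pics/f1_o.png");b=cv2.imread("pics/f1s_o.png")[:400,:400]
c=np.hstack([a[:400,:400],b]);cv2.imwrite("pics/f1c.png",c)
```

```text
[522.58 267.53 312.49] [ 0.01 -0.39 -1.55] 21.929413496577062 32.975
```

View pics/f1c.png

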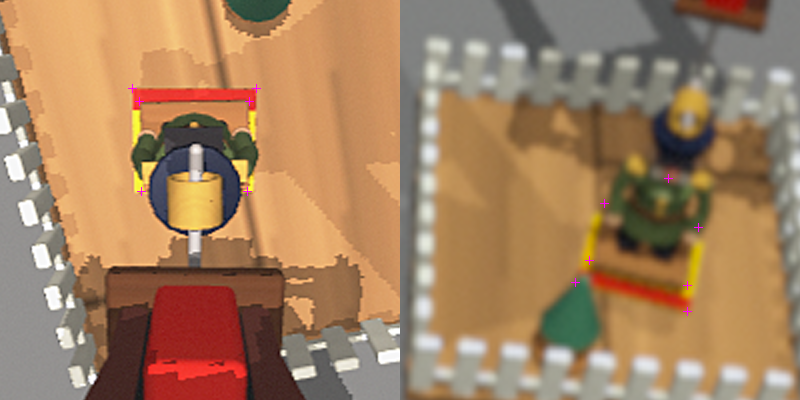

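```bash
python3 -c "
from h import *
s=env.read_state();print(abs(s['dq']).max(),s['time_s']);print(workorder.sign_off())"
```

```text
0.0016186288509852213 33.075
the job is handed in; nothing more can be done
None
```

The job is handed in at 33 s of the 72 s allowed. The soldier is hanging on the rod over the yellow mark, and the gripper still holds the red grip.

I lifted the rod straight out of its rack and pushed the pin through the eyelet from behind. I then lifted the soldier, carried him over the fence with his feet about 170 mm up, and lowered him over the mark.

**Final checks:**
- **Position:** the last wrist picture shows him within about 1 mm of the mark's centre. He is square to it within about 1° and faces the red edge.
- **Pin:** it goes right through the eyelet.
- **Stillness:** the arm was at rest after a 2.5 s hold. The grip width was 21.9 mm, and the downward force was about what the soldier's weight adds. I judged his stillness only from pictures.
- **Height:** the 1 cm gap is calculated from the pin height and the eyelet geometry. The wrist picture agrees with it.
- **Stage and bystanders:** I saw no sign of touching the fence, stage or tree. I planned the path clear of the lady, bottle and books, but did not check them again at the end.

**Disagreement:** in the scene camera the mark and foot board sit roughly 2–4 mm from where I predicted. That is about the calibration error, so I trusted the closer wrist view.

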